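Queue the vials in the purge station, refit the valve knob and hold it pressed

ROBOT

A 7-joint arm with a two-finger parallel gripper is mounted at the origin on a cart in front of the work surface, level with it; the furniture and walls round the work are solid. World frame = base frame: x ahead of the robot, y to its left, z up, the work surface at z = 0. Lengths are in m, angles in rad, forces in N, time in s.
With the tool pointing down it reaches from about 0.4 to 0.875 m from the base axis. Payload 19.3 kg.
Tool frame: the origin (TCP) lies at the very end of the fingers, on their centre line; the grasp point (between the pads) lies 19 mm behind it; z points along the fingers, y is the line along which they close (so a half turn about z gives the same grasp; the last joint's range is limited). The gripper opens to 85 mm and grips with 20 to 120 N. Pads are 22 mm wide; open, the fingers measure 114 mm over their backs; the gripper's body (76 mm by 85 mm) begins 54 mm behind the grasp point. The pads swing forward as they close: fully open they stand 13 mm farther back than shut.
Start: joints at [1.276, 0.521, -0.036, 1.599, 0.021, 1.021, -0.113], TCP at [0.139, -0.609, 0.231] pointing down, gripper open.
Joint ranges: [-2.91, 2.91], [-0.3, 2.13], [-1.5, 1.42], [0.17, 2.43], [-1.26, 4.41], [0.16, 1.93], [-2.52, 2.52]. Speed limits (rad/s): [1.89, 1.89, 2.39, 2.39, 3.01, 3.01, 3.01].

INTERFACE

Orientations are given as [roll, pitch, yaw] about the fixed x, y, z axes, in that order (R = Rz(yaw) Ry(pitch) Rx(roll)).
In Python, from workcell import monitor, viewer, bot gives the robot as it stands.
- The arm moves only by the tool move_arm, never from a script. Its arguments are lists of equal length, an entry for each row: "gripper": the opening, from 0 (shut) to 1 (fully open); "linear": the shift along the tool's x, y, z in cm, a list of three; "twist": the turn about the tool's z in degrees. A call has 1 to 8 rows; each row shifts and turns the commanded pose from where the row before left it, along the tool's axes as they then stand; what a row does not reach is not made up. A row lasts 1/10 s, in which the tool goes at most 50 mm and 8.59 degrees, less where a joint would pass 70% of its speed; a pose out of reach is approached as far as the arm can. A call with a gripper value outside its range is refused whole. The fingers move at their own pace and stop on an object; "squeeze" is the grip in N (left out, the last holds). Time passes only in rows, so rows that do not move let the fingers close. It gives the time, the measured TCP pose, the force, the opening and the grip force at its end, in the units of the state.
- monitor.observe(): the state, without advancing time (a new reading comes with each control period).
- viewer.grab_frame(name): name is "scene" or "side" or "wrist"; returns a dict with "img" (420x560x3 uint8, red, green, blue), "K" (3x3 intrinsics, pixels), "eye" and "rotation" of the camera in the world. Camera axes: x right, y up, looking along -z (the intrinsics and any distortion apply to the point x, -y, -z); pixel columns grow to the right and rows downward; lengths in m; the calibration is good to about 2 mm. A picture is of the moment at which its call begins. There is no depth.
- bot.job_done(): hands the job in; it is judged then, once.
The state is a dict: "clock": time; "qpos": joint angles; "qd": joint speeds; "joint_efforts": joint torques, N m; "position": TCP position; "tool_rot": TCP orientation; "force": force on the tool from outside, world axes, zero at the start; "moment": the same for the moment, N m; "grip_width": finger opening in m; "finger_force": force on a finger pad.
Only numpy, scipy, OpenCV 4.12 (cv2) and the standard library are available. Lean on these libraries where they do the work, as an engineer would, in place of code of your own. Each camera call takes 0.05 s, during which the arm holds its last target. There are 200 camera calls.

TASK

Slide the two open glass vials that stand in front of the purge station one after the other along the bench, without lifting or tipping them, into the lane between its guide rails behind the one already there, until all three stand in single file, the first against the stop and each touching the next. Then take the loose black knob, turn it so that the flat in its socket matches the flat of the valve's D-shaped stem, push it fully home on the stem, press it down against the valve spring and finish while still holding it pressed all the way down. Leave the Petri dishes, timer and forceps where they are.

Things in the scene. Friction and masses are not known exactly. Their poses are not given: they have to be found in the camera images.
- station: vial purge station, fixed on the bench: a lane for vials and, on its right, a brass push valve. Origin: on the bench (z = 0), midway between the rails, at the face of the stop. z up; -x runs along the lane from the stop to its mouth, which faces the robot; y across. The stop is 42 mm high. Vials slide on the bench itself; three in file have their centres at x = -0.014, -0.042 and -0.070.
- lane_mouth (a point): open end of the lane, on the bench between the ends of the rails, 126 mm from the stop; axes as station. The two guide rails are 6 mm steel rods 11 to 17 mm above the bench, 31 mm apart inside for the 90 mm next to the stop, then flaring to 66 mm apart here. Their brackets reach 45 mm to each side of the lane's middle, at most 17 mm high.
- nozzle (a point): tip of the slanting gas nozzle, 75 mm above the bench over the place of the first vial (x = -0.014 of the station). The nozzle and its bent pipe rise away from the lane's mouth, to 114 mm at x = 0.017 behind the stop; nothing hangs over the rest of the lane. A dial gauge, 74 mm high, stands behind at station x = 0.03, y = -0.075.
- stem_tip (a point): tip of the valve stem, on its axis, 86 mm above the bench when not pressed; station x = -0.020, y = -0.150. Upright steel D-shaft, 14 mm diameter, 25.5 mm of it above a thin collar on the valve (valve 48 mm wide). A flat along it, 3.5 mm from the axis, faces this frame's -x (roughly towards the robot); z up. The top 3 mm taper to a 10 mm D. It resists turning with 0.3 N m.
- stem (a joint): how far the stem is pressed down (m): 0 = up, 0.006 = all the way down. The spring needs 4 N to start moving and 10 N all the way down, and returns the stem when let go.
- knob: loose black round knob standing upright on the bench, socket down, about 50 g. Origin: centre of its underside, z up. 28 mm tall: a fluted grip 31 to 34 mm in diameter from 7.5 mm up to the top (hold it there, from any direction round it), on a skirt 44 mm in diameter. A pointer nose on the skirt, reaching 30 mm from the axis, and a white line on top point along its -x.
- knob_socket (a point): centre of the mouth of the D-shaped blind socket in the knob's underside; frame as knob. 16 mm deep, 16 mm in diameter, with its flat 4.5 mm from the axis on the pointer's side (-x), so knob and stem fit when their x axes agree. Home means that the socket's roof sits on the stem's tip: the underside is then 16 mm below the tip, 9.5 mm above the collar.
- vial_1: open amber glass vial, 28 mm diameter, 61 mm tall (straight body up to 45 mm, then a 21 mm neck), about 40 g; origin: centre of its underside, z up. All three are alike. Starts on the bench in front of the station.
- vial_2: open amber glass vial, 28 mm diameter, 61 mm tall (straight body up to 45 mm, then a 21 mm neck), about 40 g; origin: centre of its underside, z up. All three are alike. Starts on the bench in front of the station, to the right of vial_1.
- vial_3: open amber glass vial, 28 mm diameter, 61 mm tall (straight body up to 45 mm, then a 21 mm neck), about 40 g; origin: centre of its underside, z up. All three are alike. Starts in the lane already, short of the stop.
- timer: bystander: white bench timer, 66 x 62 x 19 mm; origin: centre of its underside
- forceps: bystander: steel forceps lying on the bench, 129 x 16 x 8 mm, their length along their own y; origin: centre of the underside
- petri_right: bystander: covered Petri dish, 61 mm diameter, 16 mm high, to the right of the station; origin: centre of its underside
- petri_left: bystander: covered Petri dish, 61 mm diameter, 16 mm high, to the left of the station; origin: centre of its underside
Not all that is in view belongs to the job. What is shaped like the vial_1 but green is not meant.

How it is judged:
On the way, in this order (a step that is already met when the one before it is completed fails the run):
1. the three vials stand in single file in the lane, against the stop and each other (x of each of vial_1, vial_2, vial_3 in the frame of station above -0.078 m and y of vial_1 in the frame of station between -0.005 and 0.005 m and angle between each of vial_1, vial_2, vial_3's own z axis and vertical below 0.1 rad and y of vial_2 in the frame of station between -0.005 and 0.005 m and y of vial_3 in the frame of station between -0.005 and 0.005 m), for 0.2 s.
2. the knob is fully home on the D-shaped stem (horizontal distance between knob and stem_tip below 0.003 m and z of knob in the frame of stem_tip below -0.0135 m and angle between knob's own z axis and vertical below 0.12 rad and angle between the x axis of knob and the x axis of stem_tip, either way round below 0.3 rad), for 0.2 s.
At the end, for the whole second after the job is handed in: All three vials stand upright in the lane, within 5 mm of its centre line, the last centre within 78 mm of the stop; the knob is on the stem, within 3 mm of its axis, underside 13.5 mm or more below the tip; the stem is pressed down over 5 of its 6 mm with the fingers still on the knob (all of step 1 and all of step 2 and value of joint stem above 0.005 m and contact force between the fingers and knob above 1 N); the arm keeps its last pose, push and grip.
It fails at once if a vial is tipped (angle between any of vial_1, vial_2, vial_3's own z axis and vertical above 0.5 rad).
It fails at once if a vial is lifted off the bench (more than 15 mm) (height (world z) of any of vial_1, vial_2, vial_3 above 0.015 m).
It fails at once if the timer, forceps or a Petri dish is moved more than 30 mm (distance of any of timer, forceps, petri_right, petri_left from where it was at the start of the episode above 0.03 m).
It also fails if it takes over 54 s, if anything falls off the work surface, if the arm or the gripper's body presses on something with over 40 N, if the wrist force passes 120 N, or if a joint passes its speed limit or range.

## Working session

There is one attempt and no reset: what is moved stays moved. The work goes in short steps, Python scripts to look and compute and a tool call to move; the robot and the scene stay as the last step left them, time stands still between calls to the robot, and variables do not carry over. Pictures are saved under pics/ and viewed, at most 10 in all, crops included, and the job is handed in when it is done.

Besides the shell and the picture viewer there is one more tool, called by a JSON object that holds its "name" and its "arguments", one argument or row to a line. move_arm: Moves the arm, as the interface text tells. Its arguments: {"type":"object","properties":{"gripper":{"type":"array"},"linear":{"type":"array"},"twist":{"type":"array"},"squeeze":{"type":"number"}},"required":["gripper","linear","twist"]}

```bash
mkdir -p pics; ls; cat > h.py <<'E'
import numpy as np, cv2
from workcell import monitor, viewer, bot
def grab(n, save=None):
    f=viewer.grab_frame(n)
    if save: cv2.imwrite('pics/'+save, cv2.cvtColor(f['img'],cv2.COLOR_RGB2BGR))
    return f
def ray(f,u,v):
    K=np.array(f['K']); d=np.linalg.inv(K)@[u,v,1]; d=np.array([d[0],-d[1],-d[2]])
    return np.array(f['eye']), np.array(f['rotation'])@d
def onz(f,u,v,z):
    e,d=ray(f,u,v); return e+d*(z-e[2])/d[2]
def proj(f,p):
    c=np.array(f['rotation']).T@(np.array(p)-f['eye']); c=np.array(f['K'])@[c[0],-c[1],-c[2]]; return c[:2]/c[2]
def state():
    s=monitor.observe(); return {k:(np.round(v,4).tolist()) for k,v in s.items()}
E
python3 - <<'E'
from h import *
print(state())
a=[]
for n in ['scene','side']:
    f=grab(n,n+'0.png'); print(n,f.keys(),np.round(f['K'],1).tolist(),np.round(f['eye'],3),np.round(f['rotation'],3).tolist())
E
```

```text
pics
{'clock': 0.0, 'qpos': [1.2758, 0.522, -0.0363, 1.6, 0.0212, 1.0211, -0.1128], 'qd': [-0.001, 0.0013, -0.0008, 0.0005, 0.0005, 0.0012, 0.0009], 'joint_efforts': [-0.0004, -92.7107, 1.9798, -36.9934, 0.0178, 0.008, -0.0], 'position': [0.1392, -0.6089, 0.2307], 'tool_rot': [-3.1404, 0.0001, 0.2248], 'force': [0.0801, -0.3781, -0.0307], 'moment': [0.0047, -0.0006, 0.0836], 'finger_force': 0.0, 'grip_width': 0.0853}
scene dict_keys(['img', 'K', 'eye', 'rotation']) [[380.4, 0.0, 278.7], [0.0, 380.4, 209.7], [0.0, 0.0, 1.0]] [0.063 0.399 0.65 ] [0.831, 0.013, -2.395]
side dict_keys(['img', 'K', 'eye', 'rotation']) [[428.4, 0.0, 276.2], [0.0, 428.4, 211.9], [0.0, 0.0, 1.0]] [0.395 1.041 0.625] [1.106, 0.023, -3.065]
```

```bash
python3 - <<'E'
s=open('h.py').read()
s=s.replace("def ray","from scipy.spatial.transform import Rotation as Ro\ndef RR(f): return Ro.from_euler('xyz',f['rotation']).as_matrix()\ndef ray").replace("np.array(f['rotation'])","RR(f)")
open('h.py','w').write(s)
E
```

```text
(no output)
```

View pics/scene0.png

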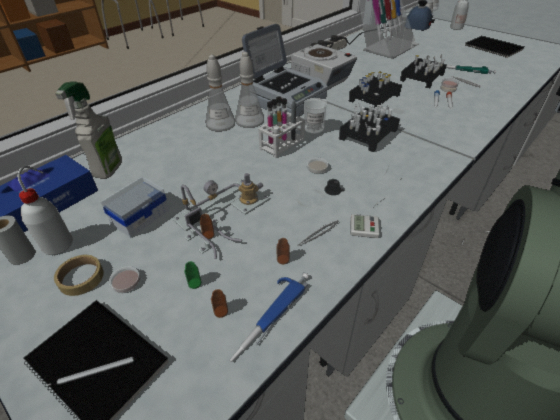

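View pics/side0.png

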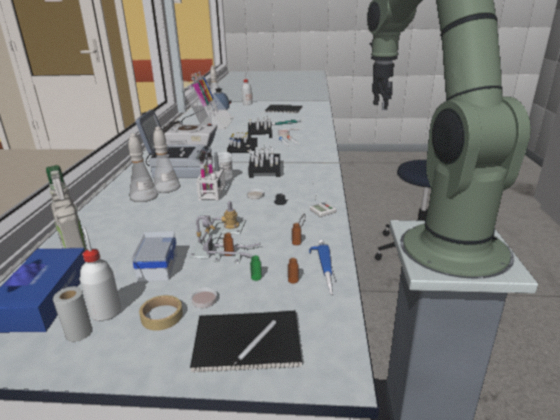

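The scene view shows amber vials at (219,303) [vial_1, left], (284,250) [vial_2, right] and (208,225) [vial_3, in the lane]. The green decoy is at (193,275). The knob is at (333,187) and the brass valve at (249,190). Possible confusions: the green vial for a vial, and the dark gauge or tube racks at (370,130) for the knob. The bystanders are the timer (365,226), forceps (320,233) and Petri dishes (125,280) and (318,166).

```bash
python3 - <<'E'
from h import *
fs=grab('scene'); fd=grab('side')
c=fs['img'][150:320,140:400]; cv2.imwrite('pics/crop1.png',cv2.cvtColor(cv2.resize(c,(780,510),interpolation=cv2.INTER_CUBIC),cv2.COLOR_RGB2BGR))
for nm,f in (('scene',fs),('side',fd)):
    hsv=cv2.cvtColor(f['img'],cv2.COLOR_RGB2HSV)
    for lab,m in (('amber',cv2.inRange(hsv,(3,150,50),(13,255,255))),('green',cv2.inRange(hsv,(60,150,40),(85,255,255))),('dark',cv2.inRange(hsv,(0,0,0),(180,255,50)))):
        n,_,st,ce=cv2.connectedComponentsWithStats(m)
        for i in range(1,n):
            x,y,w,h,a=st[i]
            if a>25 and 100<y<300 and 130<x<400 and a<3000:
                # axis mid: at height ~0.025 centre of silhouette
                print(nm,lab,st[i],ce[i].round(1),onz(f,*ce[i],0.028).round(4), 'base',onz(f,ce[i][0],y+h,0).round(4))
E
```

```text
scene amber [204 216   9  22  95] [208.3 229. ] [0.6073 0.0605 0.028 ] base [0.6084 0.0645 0.    ]
scene amber [215 291  12  26 154] [220.7 307. ] [0.4272 0.1784 0.028 ] base [0.4264 0.1834 0.    ]
scene green [189 263  11  25 127] [194.3 278.8] [0.5175 0.171  0.028 ] base [0.519  0.1755 0.    ]
scene dark [340 115  59  36 927] [369.6 131. ] [ 0.5675 -0.5531  0.028 ] base [ 0.5266 -0.4971  0.    ]
scene dark [291 128   5  12  41] [292.9 133.8] [ 0.7357 -0.3821  0.028 ] base [ 0.7414 -0.3891  0.    ]
scene dark [326 180  17  15 171] [333.1 187.6] [ 0.4844 -0.2527  0.028 ] base [ 0.4847 -0.257   0.    ]
scene dark [188 211  13  14 120] [194.4 217.6] [0.6617 0.0583 0.028 ] base [0.6676 0.0594 0.    ]
side amber [293 227   7  17  59] [296.4 236.1] [0.4326 0.003  0.028 ] base [ 0.4328 -0.001   0.    ]
side amber [226 235   6  16  57] [228.5 243.1] [0.6162 0.0482 0.028 ] base [0.619  0.0438 0.    ]
side amber [289 262   8  20 108] [293.1 272.3] [0.4346 0.1792 0.028 ] base [0.4347 0.18   0.    ]
side dark [249 124  22  13  87] [256.4 130.1] [ 0.6711 -1.0614  0.028 ] base [ 0.6693 -1.0353  0.    ]
side dark [228 138  28  14 146] [243.8 145.8] [ 0.6986 -0.8063  0.028 ] base [ 0.6996 -0.8023  0.    ]
side dark [250 161  29  15 142] [263.3 168.5] [ 0.5799 -0.5212  0.028 ] base [ 0.5801 -0.5128  0.    ]
side dark [398 167  16  17  42] [403.8 176.6] [ 0.0561 -0.4469  0.028 ] base [ 0.0536 -0.4441  0.    ]
side dark [379 243  15   7  36] [386.6 246.1] [0.1919 0.0475 0.028 ] base [0.1854 0.0214 0.    ]
```

View pics/crop1.png

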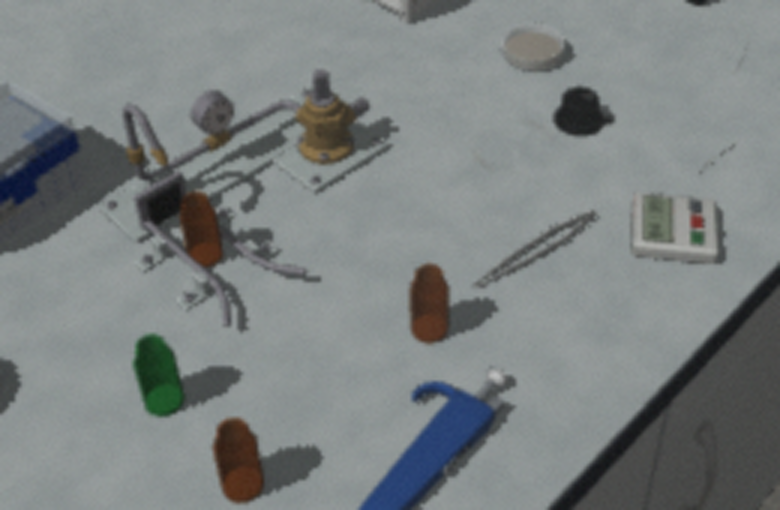

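```bash
cat >> h.py <<'E'
def cur():
    s=monitor.observe(); return np.array(s['position']),Ro.from_euler('xyz',s['tool_rot']).as_matrix(),s
def go(p,yaw=None):
    """tool-axes shift in cm (before twist) and twist in deg"""
    t,R,s=cur(); d=R.T@(np.array(p)-t)*100
    tw=0
    if yaw is not None: tw=-np.degrees((yaw-s['tool_rot'][2]+np.pi)%(2*np.pi)-np.pi)
    return d.round(2),round(tw,1)
E
python3 - <<'E'
from h import *
f=grab('wrist'); t,R,s=cur()
print(np.round(f['K'],1).tolist(), 'eye in tool',(R.T@(np.array(f['eye'])-t)).round(4),'axes', (R.T@RR(f)).round(3).tolist())
print(go([0.45,-0.03,0.33],0.0), go([0.5,0.0,0.33],0.))
E
```

```text
[[308.4, 0.0, 277.5], [0.0, 308.4, 213.3], [0.0, 0.0, 1.0]] eye in tool [ 0.0686  0.0004 -0.1427] axes [[-0.0, 0.963, 0.268], [1.0, 0.0, -0.001], [-0.001, 0.268, -0.963]]
(array([ 43.2 , -49.53,  -9.87]), np.float64(12.9)) (array([ 48.74, -51.34,  -9.87]), np.float64(12.9))
```

{"name": "move_arm", "arguments": {
  "gripper": [1,1,1,1,1,1,1,1],
  "linear": [
    [3.5,-3.2,-0.5],
    [3.5,-3.2,-0.5],
    [3.5,-3.2,-0.5],
    [3.5,-3.2,-0.5],
    [3.5,-3.2,-0.5],
    [3.5,-3.2,-0.5],
    [3.5,-3.2,-0.5],
    [3.5,-3.2,-0.5]
  ],
  "twist": [0,0,0,0,0,0,0,0]
}}

```text
clock: 1.05
position: [0.3559, -0.2956, 0.2717]
tool_rot: [3.141, -0.0, 0.225]
force: [1.7, -0.7, -0.2]
grip_width: 0.0854
finger_force: 0.0
```

{"name": "move_arm", "arguments": {
  "gripper": [1,1,1,1,1,1,1,1],
  "linear": [
    [3.5,-3.2,-0.5],
    [3.5,-3.2,-0.5],
    [3.5,-3.2,-0.5],
    [3.5,-3.2,-0.5],
    [3.5,-3.2,-0.5],
    [3.5,-3.2,-0.5],
    [3.5,-3.2,-0.5],
    [0,0,0]
  ],
  "twist": [0,0,0,0,0,6.4,6.5,0]
}}

```text
clock: 1.85
position: [0.5509, -0.0217, 0.3064]
tool_rot: [-3.139, -0.001, 0.001]
force: [-1.7, -0.7, -0.7]
grip_width: 0.0857
finger_force: 0.0
```

```bash
python3 - <<'E'
from h import *
s=state(); print(s['position'],s['tool_rot'],s['clock'])
f=grab('wrist','w1.png')
E
```

```text
[0.5509, -0.0217, 0.3064] [-3.139, -0.0013, 0.0007] 1.85
```

View pics/w1.png

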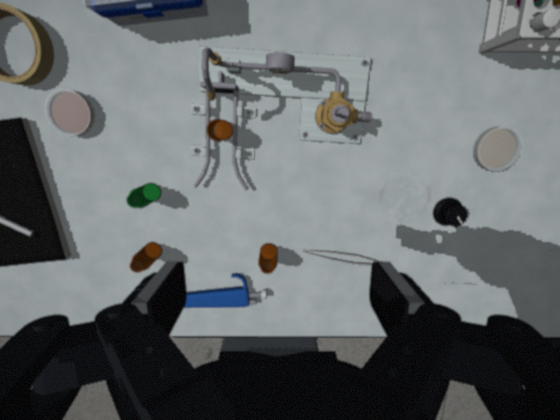

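The wrist view from above shows vial_3 in the lane at (221,130), vial_2 at (268,258), vial_1 at (146,257) and the green decoy at (145,195). The knob is at (450,212) with its white line pointing towards (462,222). The valve stem is at about (342,113). The rails run from (208,85)/(237,90) down to flared ends at (203,188)/(248,188).

```bash
python3 - <<'E'
from h import *
f=grab('wrist')
c=f['img'][40:200,185:385]; a=cv2.resize(c,(800,640),interpolation=cv2.INTER_CUBIC)[:480]
k=cv2.resize(f['img'][190:240,425:475],(240,240),interpolation=cv2.INTER_CUBIC)
b=cv2.resize(f['img'][230:280,120:170],(240,240),interpolation=cv2.INTER_CUBIC)
a=cv2.resize(a,(560,336)) if 0 else a
out=np.zeros((600,800,3),np.uint8); out[:480]=a; 
out[360:600,560:800]=k
cv2.imwrite('pics/crop2.png',cv2.cvtColor(out,cv2.COLOR_RGB2BGR))
hsv=cv2.cvtColor(f['img'],cv2.COLOR_RGB2HSV)
m=cv2.inRange(hsv,(3,150,40),(15,255,255))
n,l,st,ce=cv2.connectedComponentsWithStats(m)
for i in range(1,n):
    if st[i][4]>60: 
        ys,xs=np.where(l==i); 
        print(st[i],ce[i].round(1),onz(f,*ce[i],0.03).round(4))
# predicted TCP pixel
E
```

```text
[205 118  25  21 378] [216.8 127.9] [0.6174 0.0545 0.03  ]
[128 242  31  28 468] [143.1 255.1] [0.4375 0.1715 0.03  ]
[257 243  17  28 373] [265.4 256.3] [ 0.4361 -0.0077  0.03  ]
```

View pics/crop2.png

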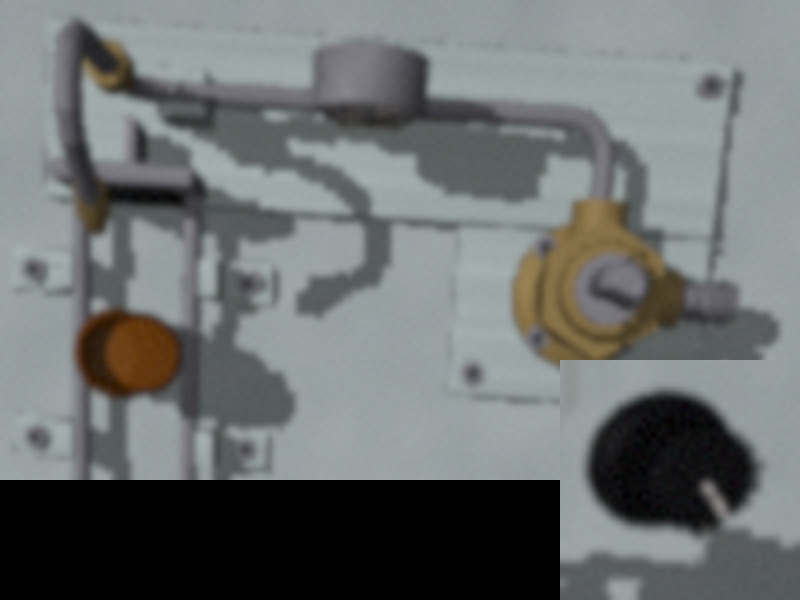

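```bash
python3 - <<'E'
from h import *
f=grab('wrist'); g=cv2.cvtColor(f['img'],cv2.COLOR_RGB2GRAY).astype(float)
s=state(); print(s['position'],s['clock'],s['qd'])
P=lambda X,Y,z: onz(f,185+X/4,40+Y/4,z)[:2].round(4)
print('far edge',P(60,25,.003),P(735,68,.003)); a=P(60,25,.003)-P(735,68,.003); print('yaw',np.arctan2(-a[0],a[1]))
print('right edge',P(735,68,.003),P(708,280,.003)); 
for z in(.014,): print('rails L',P(82,230,z),P(82,470,z),'R',P(192,230,z),P(189,470,z))
print('stem',P(612,288,.086))
print('stop top edge',P(55,170,.042),P(198,175,.042))
# rails row profile: dark columns in rows
hsv=cv2.cvtColor(f['img'],cv2.COLOR_RGB2HSV)
for r in range(150,190,4): print(r, g[r,196:256].astype(int).tolist())
E
```

```text
[0.548, -0.0279, 0.306] 2.0 [0.0263, -0.0123, 0.007, 0.0089, 0.0004, -0.0008, 0.004]
far edge [0.7188 0.0739] [ 0.7065 -0.147 ]
yaw -0.0556238656562422
right edge [ 0.7065 -0.147 ] [ 0.6403 -0.1432]
rails L [0.6551 0.0682] [0.5765 0.0729] R [0.6551 0.0318] [0.5766 0.0357]
stem [ 0.6339 -0.0948]
stop top edge [0.6699 0.0693] [0.6685 0.0256]
150 [135, 157, 165, 161, 150, 131, 121, 110, 88, 73, 82, 91, 92, 91, 92, 92, 92, 91, 94, 114, 146, 158, 157, 157, 156, 157, 156, 157, 154, 155, 156, 149, 137, 126, 109, 119, 153, 168, 166, 149, 116, 83, 85, 90, 90, 88, 86, 93, 92, 100, 114, 130, 149, 146, 128, 145, 155, 159, 158, 159]
154 [151, 156, 160, 156, 143, 134, 124, 109, 88, 83, 101, 103, 92, 92, 93, 91, 90, 92, 94, 117, 146, 157, 159, 158, 156, 156, 159, 157, 155, 158, 155, 150, 135, 123, 110, 114, 145, 160, 157, 143, 105, 81, 86, 89, 91, 91, 95, 111, 129, 138, 140, 148, 152, 141, 129, 146, 159, 160, 159, 159]
158 [162, 163, 163, 162, 152, 136, 124, 108, 89, 106, 143, 158, 159, 158, 144, 114, 95, 89, 94, 114, 144, 156, 158, 157, 157, 155, 157, 159, 157, 158, 156, 150, 134, 125, 107, 94, 11
[... 1502 characters left out ...]
3, 119, 108, 96, 108, 139, 148, 129, 103, 95, 94, 103, 125, 152, 157, 159, 160, 159, 157, 157, 157]
182 [157, 159, 148, 126, 107, 98, 94, 100, 113, 126, 150, 163, 164, 162, 162, 161, 162, 162, 160, 160, 160, 159, 160, 160, 159, 160, 162, 162, 162, 160, 160, 162, 161, 161, 162, 161, 163, 164, 163, 161, 153, 141, 124, 112, 99, 99, 117, 140, 137, 113, 95, 93, 99, 119, 145, 158, 160, 160, 158, 162]
186 [160, 159, 154, 152, 149, 150, 148, 152, 158, 162, 162, 164, 161, 161, 162, 161, 161, 161, 160, 160, 161, 160, 160, 161, 159, 159, 159, 159, 159, 161, 159, 159, 160, 161, 159, 162, 160, 162, 163, 163, 163, 162, 160, 151, 133, 112, 103, 112, 140, 156, 150, 128, 105, 95, 93, 112, 143, 158, 161, 161]
```

```bash
cat > m.py <<'E'
from h import *
def blobs(f,lo,hi,amin=60):
    hsv=cv2.cvtColor(f['img'],cv2.COLOR_RGB2HSV); m=cv2.inRange(hsv,lo,hi)
    n,l,st,ce=cv2.connectedComponentsWithStats(m); return [(st[i],ce[i]) for i in range(1,n) if st[i][4]>amin]
E
python3 - <<'E'
from m import *
f=grab('wrist','w2.png'); s=state(); print(s['position'],s['tool_rot'],s['clock'],np.round(f['eye'],4),np.round(f['rotation'],4))
for st,ce in blobs(f,(3,150,40),(15,255,255)): print('amber',st,onz(f,*ce,0.03).round(4))
for st,ce in blobs(f,(60,150,40),(85,255,255)): print('green',st,onz(f,*ce,0.03).round(4))
for st,ce in blobs(f,(105,150,60),(120,255,255)): print('blue',st,onz(f,st[0],st[1],0.01).round(4),onz(f,st[0]+st[2],st[1]+st[3],0.01).round(4))
c=cv2.cvtColor(cv2.imread('pics/crop2.png')[:480],cv2.COLOR_BGR2RGB); c=cv2.resize(c,(200,120),interpolation=cv2.INTER_AREA)
def match(x0,y0,x1,y1):
    r=cv2.matchTemplate(f['img'],c[y0:y1,x0:x1],cv2.TM_CCOEFF_NORMED); _,v,_,p=cv2.minMaxLoc(r); return p[0]-x0,p[1]-y0,round(v,3)
o=match(125,40,180,88); o2=match(10,40,70,118); print(o,o2)
P=lambda X,Y,z,o: onz(f,o[0]+X/4,o[1]+Y/4,z)[:2].round(4)
print('stem',P(612,288,.086,o),P(595,290,.086,o)); 
print('rails',[(P(82,y,.014,o2)+P(190,y,.014,o2))/2 for y in (230,470)])
print('edge',P(60,25,.003,o2),P(735,68,.003,o)); print('stop top',P(55,170,.042,o2),P(198,175,.042,o2), 'stop bot?',P(150,200,.0,o2))
# knob
g=cv2.cvtColor(f['img'],cv2.COLOR_RGB2GRAY); m=(g[190:240,425:480]<45).astype(np.uint8)
ys,xs=np.where(m); print('knobdark',xs.min()+425,xs.max()+425,ys.min()+190,ys.max()+190, len(xs))
w=np.where((g[200:232,440:475]>120)); print('white',g[205:230,445:472].tolist())
E
```

```text
[0.5478, -0.0286, 0.3061] [3.1411, 0.0006, -0.0005] 2.05 [ 0.6167 -0.028   0.4486] [-2.7200e-01 -1.4000e-03 -1.5702e+00]
amber [202 117  25  20 386] [0.6174 0.0544 0.03  ]
amber [126 241  30  28 471] [0.4375 0.1715 0.03  ]
amber [255 242  17  28 375] [ 0.4362 -0.0078  0.03  ]
green [122 182  33  22 495] [0.5294 0.1639 0.03  ]
blue [89  2 40  7 99] [0.7661 0.205  0.01  ] [0.7586 0.1564 0.01  ]
blue [ 185  273   59   32 1001] [0.3977 0.1155 0.01  ] [0.3412 0.0251 0.01  ]
(182, 39, 0.989) (182, 39, 0.993)
stem [ 0.6344 -0.0928] [ 0.6338 -0.0881]
rails [array([0.656  , 0.05275]), array([0.5776, 0.0569])]
edge [0.7196 0.0762] [ 0.7071 -0.1446]
stop top [0.6707 0.0714] [0.6693 0.0277] stop bot? [0.6668 0.0501]
knobdark 429 461 196 223 652
white [[14, 13, 13, 15, 19, 14, 14, 13, 13, 17, 15, 19, 16, 28, 46, 70, 100, 134, 153, 155, 153, 153, 153, 152, 154, 153, 154], [15, 10, 18, 19, 15, 18, 13, 17, 20, 12, 14, 15, 12, 15, 25, 49, 79, 110, 137, 152, 154, 155, 153, 153, 154, 152, 153], [21, 14, 18, 21, 17, 18, 18, 19, 14, 13, 17, 20, 15, 14, 11, 27, 52, 84, 120, 147, 154, 156, 153, 152, 153, 1
[... 2016 characters left out ...]
 141, 134, 121, 121, 134, 140, 141, 148, 151, 157, 157, 156, 155], [159, 159, 156, 152, 141, 117, 112, 128, 149, 152, 149, 135, 113, 107, 112, 106, 98, 99, 106, 112, 112, 126, 145, 153, 156, 154, 152], [163, 159, 161, 160, 157, 151, 146, 150, 157, 158, 148, 120, 97, 93, 92, 93, 92, 90, 93, 91, 92, 109, 130, 139, 140, 138, 140], [160, 162, 162, 161, 161, 160, 159, 158, 160, 158, 144, 116, 94, 90, 91, 92, 90, 89, 91, 90, 88, 96, 106, 110, 110, 109, 110], [159, 163, 161, 160, 161, 161, 160, 161, 157, 156, 146, 115, 93, 90, 89, 92, 90, 88, 91, 92, 89, 91, 92, 92, 92, 91, 92], [155, 159, 159, 160, 160, 159, 157, 157, 159, 156, 143, 112, 93, 90, 92, 92, 91, 91, 91, 90, 89, 89, 90, 90, 88, 91, 88]]
```

{"name": "move_arm", "arguments": {
  "gripper": [1,1,1,1,1,1,1,1],
  "linear": [
    [0,0,0],
    [-1.9,-0.24,4.1],
    [-1.9,-0.24,4.1],
    [-1.9,-0.24,4.1],
    [-1.9,-0.24,4.1],
    [-1.9,-0.24,4.1],
    [-1.8,-0.24,4.1],
    [0,0,0]
  ],
  "twist": [3.2,0,0,0,0,0,0,0],
  "squeeze": 20
}}

```text
clock: 2.85
position: [0.4316, -0.0079, 0.0571]
tool_rot: [3.141, 0.007, -0.056]
force: [0.5, -0.4, 1.1]
grip_width: 0.0854
finger_force: 0.0
```

{"name": "move_arm", "arguments": {
  "gripper": [1,1,1,1,1],
  "linear": [
    [0,0,1.5],
    [0,0,1.5],
    [0,0,1],
    [0,0,0.2],
    [0,0,0]
  ],
  "twist": [0,0,0,0,0]
}}

```text
clock: 3.35
position: [0.4364, -0.0072, 0.0186]
tool_rot: [3.141, -0.0, -0.057]
force: [-0.3, 0.3, 0.8]
grip_width: 0.0853
finger_force: 0.0
```

```bash
python3 - <<'E'
from m import *
f=grab('wrist','w3.png'); s=state(); print(s['position'],s['tool_rot'],s['clock'])
for st,ce in blobs(f,(3,150,40),(15,255,255)): print('amber',st,onz(f,*ce,0.03).round(4))
print(proj(f,[.436,-.008,.061]))
f=grab('side')
for st,ce in blobs(f,(3,150,40),(15,255,255),20): print('amber',st,onz(f,*ce,0.03).round(4))
E
```

```text
[0.4366, -0.0071, 0.0189] [3.1415, -0.0006, -0.0566] 3.4
amber [ 246  236   63  106 5016] [ 0.4316 -0.0069  0.03  ]
[279.19364026 319.53690988]
amber [133  61  19  20 297] [ 2.0212 -3.1391  0.03  ]
amber [182  60  30  18 288] [ 1.5737 -3.389   0.03  ]
amber [226 235   6  16  60] [0.6147 0.0514 0.03  ]
amber [289 262   8  20 109] [0.4345 0.1807 0.03  ]
```

{"name": "move_arm", "arguments": {
  "gripper": [0,0,0,0,0,0],
  "linear": [
    [0,0,0],
    [0,0,0],
    [0,0,0],
    [0,0,0],
    [0,0,0],
    [0,0,0]
  ],
  "twist": [0,0,0,0,0,0],
  "squeeze": 20
}}

```text
clock: 4.05
position: [0.4364, -0.0069, 0.0185]
tool_rot: [3.142, -0.0, -0.056]
force: [-0.9, -0.4, 5.7]
grip_width: 0.0275
finger_force: 20.5
```

{"name": "move_arm", "arguments": {
  "gripper": [0,0,0,0,0,0,0,0],
  "linear": [
    [0.8,-0.8,0],
    [1.3,-1.27,0],
    [1.3,-1.27,0],
    [1.3,-1.27,0],
    [1.3,-1.27,0],
    [1.3,-1.26,0],
    [0,0,0],
    [0,0,0]
  ],
  "twist": [0,0,0,0,0,0,0,0]
}}

```text
clock: 4.85
position: [0.5137, 0.0608, 0.0185]
tool_rot: [-3.141, -0.001, -0.056]
force: [2.0, 2.0, 5.5]
grip_width: 0.027
finger_force: 20.6
```

```bash
python3 - <<'E'
from m import *
f=grab('wrist','w4.png'); s=state(); print(s['position'],s['tool_rot'],s['clock'],s['force'])
for st,ce in blobs(f,(3,150,40),(15,255,255)): print('amber',st,onz(f,*ce,0.03).round(4))
E
```

```text
[0.5134, 0.0605, 0.0185] [-3.141, -0.0011, -0.056] 4.9 [1.9163, 1.319, 5.0123]
amber [ 235    0   81   80 4827] [0.6161 0.0556 0.03  ]
amber [ 245  236   65  106 5202] [0.5088 0.0609 0.03  ]
```

View pics/w4.png

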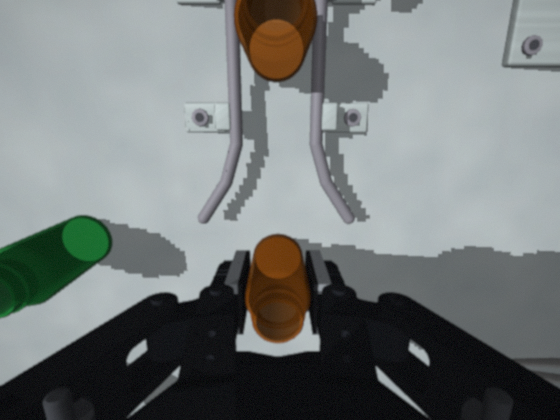

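The close view shows vial_2 held at (277,290), centred on the lane. The rail ends are at (205,218)/(349,218), the rails at (237,140)/(317,140), and vial_3 is ahead at (276,40).

```bash
python3 - <<'E'
from m import *
f=grab('wrist'); 
for u,v in ((205,219),(349,218),(237,141),(317,141),(233,20),(319,20)): print(u,v,onz(f,u,v,.014).round(4))
print('v3 base near', onz(f,277,80,0).round(4),'v2 base near',onz(f,277,235,0).round(4),'v2 far base?',onz(f,277,276,0))
E
```

```text
205 219 [0.5402 0.0949 0.014 ]
349 218 [0.5367 0.0232 0.014 ]
237 141 [0.577  0.0755 0.014 ]
317 141 [0.5749 0.0383 0.014 ]
233 20 [0.6267 0.0727 0.014 ]
319 20 [0.6247 0.0364 0.014 ]
v3 base near [0.6042 0.0554 0.    ] v2 base near [0.5248 0.0598 0.    ] v2 far base? [0.4998754  0.06123884 0.        ]
```

{"name": "move_arm", "arguments": {
  "gripper": [0,0,0,0,0,0,0,0],
  "linear": [
    [1,0,0],
    [1.2,0,0],
    [1.2,0,0],
    [1.2,0,0],
    [1.2,0,0],
    [1,0,0],
    [0,0,0],
    [0,0,0]
  ],
  "twist": [0,0,0,0,0,0,0,0]
}}

```text
clock: 5.75
position: [0.5812, 0.0562, 0.0184]
tool_rot: [-3.141, -0.001, -0.057]
force: [3.4, 0.4, 1.8]
grip_width: 0.0276
finger_force: 20.5
```

{"name": "move_arm", "arguments": {
  "gripper": [1,1,1,1,1],
  "linear": [
    [0,0,0],
    [0,0,0],
    [0,0,0],
    [0,0,0],
    [0,0,0]
  ],
  "twist": [0,0,0,0,0]
}}

```text
clock: 6.25
position: [0.5809, 0.0565, 0.0182]
tool_rot: [3.142, 0.0, -0.056]
force: [0.1, 0.4, 0.7]
grip_width: 0.0857
finger_force: 0.0
```

```bash
python3 - <<'E'
from m import *
f=grab('wrist','w5.png'); s=state(); print(s['position'],s['tool_rot'],s['clock'],s['force'])
for st,ce in blobs(f,(3,150,40),(15,255,255)): print('amber',st,onz(f,*ce,0.03).round(4))
for u,v in ((277,276),(277,235)): print(onz(f,u,v,0))
E
```

```text
[0.581, 0.0565, 0.0183] [3.1416, 0.0001, -0.0562] 6.3 [-0.1365, -0.3023, 0.5529]
amber [ 240  167   70  176 9065] [0.5943 0.0561 0.03  ]
[0.56753612 0.05723757 0.        ]
[0.59242421 0.05582705 0.        ]
```

{"name": "move_arm", "arguments": {
  "gripper": [1,1,1,1,1,1,1,1],
  "linear": [
    [0,0,-3],
    [0,0,-4.5],
    [0,0,0],
    [-3,-2.14,0],
    [-3,-2.14,0],
    [-3,-2.14,0],
    [-3,-2.14,0],
    [-3,-2.14,0]
  ],
  "twist": [0,0,0,0,0,0,0,0]
}}

```text
clock: 7.1
position: [0.4361, 0.1724, 0.0933]
tool_rot: [-3.141, -0.0, -0.056]
force: [0.3, 0.8, -0.4]
grip_width: 0.0857
finger_force: 0.0
```

{"name": "move_arm", "arguments": {
  "gripper": [1,1,1,1,1],
  "linear": [
    [0,0,0],
    [0,0,3],
    [0,0,3],
    [0,0,1.5],
    [0,0,0]
  ],
  "twist": [0,0,0,0,0]
}}

```text
clock: 7.6
position: [0.4365, 0.1712, 0.0166]
tool_rot: [3.14, 0.003, -0.056]
force: [0.5, -0.1, 1.0]
grip_width: 0.0856
finger_force: 0.0
```

```bash
python3 - <<'E'
from m import *
f=grab('wrist','w6.png'); s=state(); print(s['position'],s['tool_rot'],s['clock'],s['force'])
for st,ce in blobs(f,(3,150,40),(15,255,255)): print('amber',st,onz(f,*ce,0.03).round(4))
E
```

```text
[0.437, 0.1715, 0.0178] [3.1407, 0.0014, -0.0562] 7.65 [0.2764, -0.2072, 0.8114]
amber [ 242  234   64  108 5207] [0.4331 0.173  0.03  ]
```

{"name": "move_arm", "arguments": {
  "gripper": [0,0,0,0,0,0],
  "linear": [
    [0,0,0],
    [0,0,0],
    [0,0,0],
    [0,0,0],
    [0,0,0],
    [0,0,0]
  ],
  "twist": [0,0,0,0,0,0],
  "squeeze": 20
}}

```text
clock: 8.25
position: [0.4377, 0.1718, 0.0188]
tool_rot: [-3.141, -0.001, -0.056]
force: [-0.9, -0.8, 9.5]
grip_width: 0.0272
finger_force: 21.1
```

```bash
python3 - <<'E'
from m import *
print(go([.5133,.0603,.0183]),state()['grip_width'],state()['position'])
E
```

```text
(array([ 8.18, 10.71,  0.06]), 0) 0.0272 [0.4377, 0.1718, 0.0188]
```

{"name": "move_arm", "arguments": {
  "gripper": [0,0,0,0,0,0,0,0],
  "linear": [
    [0.3,1.1,0],
    [0.6,1.7,0],
    [1.2,1.7,0],
    [1.4,1.7,0],
    [1.7,1.7,0],
    [1.7,1.7,0],
    [1.28,1.1,0],
    [0,0,0]
  ],
  "twist": [0,0,0,0,0,0,0,0]
}}

```text
clock: 9.05
position: [0.5149, 0.0584, 0.0189]
tool_rot: [3.141, -0.002, -0.059]
force: [2.5, -2.8, 8.6]
grip_width: 0.0271
finger_force: 20.9
```

```bash
python3 - <<'E'
from m import *
f=grab('wrist','w7.png'); s=state(); print(s['position'],s['tool_rot'],s['clock'],s['force'])
for st,ce in blobs(f,(3,150,40),(15,255,255)): print('amber',st,onz(f,*ce,0.03).round(4))
t,R,_=cur(); o=np.array([.664,.052]); u=np.array([np.cos(-.0556),np.sin(-.0556)]); v=np.array([-u[1],u[0]])
print('station xy',(t[:2]-o)@u,(t[:2]-o)@v)
E
```

```text
[0.5144, 0.0591, 0.0189] [-3.1416, -0.002, -0.0584] 9.1 [1.5458, -2.4303, 6.7847]
amber [ 227    0   81   84 5029] [0.6169 0.0558 0.03  ]
amber [ 236  101   74   74 4266] [0.5797 0.0564 0.03  ]
amber [ 245  235   65  106 5206] [0.5102 0.0585 0.03  ]
station xy -0.14977790616646225 -0.0012124229815145843
```

{"name": "move_arm", "arguments": {
  "gripper": [0,0,0,0,0,0,0,0],
  "linear": [
    [0.8,0,0],
    [1.2,0,0],
    [1.2,0,0],
    [1.2,0,0],
    [1.2,0,0],
    [0.9,0,0],
    [0.6,0,0],
    [0,0,0]
  ],
  "twist": [0,0,0,0,0,0,0,0]
}}

```text
clock: 9.9
position: [0.5845, 0.0563, 0.0187]
tool_rot: [-3.141, -0.001, -0.057]
force: [-0.3, -0.7, 4.8]
grip_width: 0.0273
finger_force: 20.8
```

{"name": "move_arm", "arguments": {
  "gripper": [0,0,0,0],
  "linear": [
    [0.2,0,0],
    [0.2,0,0],
    [0.2,0,0],
    [0,0,0]
  ],
  "twist": [0,0,0,0]
}}

```text
clock: 10.3
position: [0.5897, 0.0561, 0.0188]
tool_rot: [3.142, 0.0, -0.056]
force: [-3.7, -0.1, 8.9]
grip_width: 0.0273
finger_force: 21.1
```

```bash
python3 - <<'E'
from m import *
f=grab('wrist','w8.png'); s=state(); print(s['position'],s['tool_rot'],s['clock'],s['force'])
for st,ce in blobs(f,(3,150,40),(15,255,255)): print('amber',st,onz(f,*ce,0.03).round(4))
t,R,_=cur(); o=np.array([.664,.052]); u=np.array([np.cos(-.0556),np.sin(-.0556)]); v=np.array([-u[1],u[0]])
print('station xy',(t[:2]-o)@u,(t[:2]-o)@v)
E
```

```text
[0.5897, 0.056, 0.0188] [3.1415, 0.0002, -0.0563] 10.35 [-4.0667, -0.4, 7.9054]
amber [  237   135    75   206 11045] [0.61   0.0552 0.03  ]
station xy -0.07440477792965207 -9.598655499088327e-05
```

{"name": "move_arm", "arguments": {
  "gripper": [0,0,0,0],
  "linear": [
    [0.2,0,0],
    [0.2,0,0],
    [0,0,0],
    [0,0,0]
  ],
  "twist": [0,0,0,0]
}}

```text
clock: 10.75
position: [0.5937, 0.0558, 0.0188]
tool_rot: [3.142, 0.0, -0.056]
force: [-2.2, -0.4, 8.5]
grip_width: 0.0273
finger_force: 21.0
```

```bash
python3 - <<'E'
from m import *
f=grab('wrist','w9.png'); s=state(); print(s['position'],s['tool_rot'],s['clock'],s['force'])
for st,ce in blobs(f,(3,150,40),(15,255,255)): print('amber',st,onz(f,*ce,0.03).round(4))
E
```

```text
[0.5937, 0.0558, 0.0188] [3.1415, 0.0001, -0.0562] 10.8 [-2.7076, 0.9465, 7.7743]
amber [  237   136    75   205 10486] [0.6119 0.055  0.03  ]
```

Still moving freely, so the file has not reached the stop yet. I'll continue in small steps.

{"name": "move_arm", "arguments": {
  "gripper": [0,0,0,0,0],
  "linear": [
    [0.15,0,0],
    [0.15,0,0],
    [0.15,0,0],
    [0,0,0],
    [0,0,0]
  ],
  "twist": [0,0,0,0,0]
}}

```text
clock: 11.3
position: [0.5969, 0.0557, 0.0187]
tool_rot: [3.141, 0.003, -0.056]
force: [-12.7, 1.5, 14.6]
grip_width: 0.0274
finger_force: 21.7
```

```bash
python3 - <<'E'
from m import *
f=grab('wrist','w10.png'); s=state(); print(s['position'],s['tool_rot'],s['clock'],s['force'])
for st,ce in blobs(f,(3,150,40),(15,255,255)): print('amber',st,onz(f,*ce,0.03).round(4))
E
```

```text
[0.5969, 0.0557, 0.0187] [3.141, 0.0026, -0.056] 11.35 [-12.5971, 0.8243, 14.9894]
amber [  237   135    75   207 10038] [0.6133 0.0549 0.03  ]
```

View pics/w10.png

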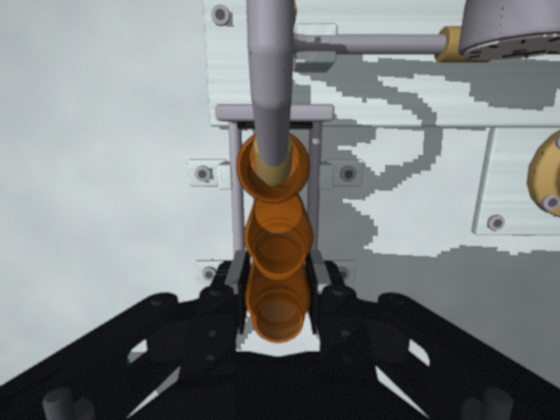

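All three vials stand in file under the nozzle, at rows 165, 235 and 300 near column 275, and the first is against the stop (12 N push-back). Next I release and look at the stem and knob.

{"name": "move_arm", "arguments": {
  "gripper": [0,1,1,1,1,1],
  "linear": [
    [-0.1,0,0],
    [0,0,0],
    [0,0,0],
    [0,0,0],
    [0,0,0],
    [0,0,0]
  ],
  "twist": [0,0,0,0,0,0]
}}

```text
clock: 11.95
position: [0.5974, 0.0556, 0.0182]
tool_rot: [-3.142, 0.0, -0.056]
force: [1.2, -1.0, 0.3]
grip_width: 0.0852
finger_force: 0.0
```

{"name": "move_arm", "arguments": {
  "gripper": [1,1,1,1,1,1,1,1],
  "linear": [
    [0,0,-3],
    [0,0,-5],
    [-0.4,3.15,-3],
    [-0.4,3.15,-3],
    [-0.4,3.15,-3],
    [-0.4,3.15,-3],
    [-0.4,3.1,-3],
    [0,0,0]
  ],
  "twist": [0,0,0,0,0,0,0,0]
}}

```text
clock: 12.75
position: [0.5692, -0.1049, 0.252]
tool_rot: [3.139, -0.005, -0.062]
force: [-0.1, -0.4, -1.2]
grip_width: 0.0855
finger_force: 0.0
```

{"name": "move_arm", "arguments": {
  "gripper": [1,1],
  "linear": [
    [0,0,0],
    [0,0,0]
  ],
  "twist": [0,0]
}}

```text
clock: 12.95
position: [0.5683, -0.099, 0.2475]
tool_rot: [-3.141, 0.001, -0.055]
force: [0.1, 0.4, -1.0]
grip_width: 0.085
finger_force: 0.0
```

```bash
python3 - <<'E'
from m import *
f=grab('wrist','w11.png'); s=state(); print(s['position'],s['tool_rot'],s['clock'],s['force'])
for st,ce in blobs(f,(3,150,40),(15,255,255)): print('amber',st,onz(f,*ce,0.03).round(4))
p=proj(f,[.636,-.093,.086]); k=proj(f,[.485,-.253,.014]); print(p,k)
def crop(c,h,S):
    x,y=int(c[0]),int(c[1]); print('origin',x-h,y-h); return cv2.resize(f['img'][y-h:y+h,x-h:x+h],(S,S),interpolation=cv2.INTER_CUBIC)
out=np.hstack([crop(p,25,400),crop(k,25,400)])
cv2.imwrite('pics/crop3.png',cv2.cvtColor(out,cv2.COLOR_RGB2BGR))
E
```

```text
[0.5683, -0.0988, 0.2473] [-3.141, 0.0014, -0.0547] 13.0 [-1.0345, 0.3148, -0.66]
amber [ 117  109   45   77 2177] [0.6244 0.054  0.03  ]
[266.86154375 128.99717736] [398.92059815 241.85871139]
origin 241 103
origin 373 216
```

View pics/crop3.png

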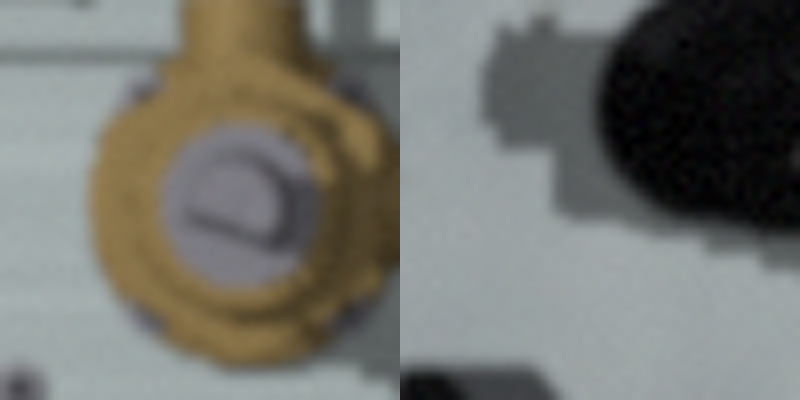

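The left crop shows the D stem, with its flat running from (185,215) to (270,245). That is about 20° off the camera rows, so the stem is turned relative to the station. The knob was only partly in the right crop. I'll take close frames of each and compose them.

{"name": "move_arm", "arguments": {
  "gripper": [1,1,1,1,1,1],
  "linear": [
    [0,-0.3,4],
    [0,-0.3,4],
    [0,0,3.5],
    [0,0,0.5],
    [0,0,0],
    [0,0,0]
  ],
  "twist": [0,0,0,0,0,0]
}}

```text
clock: 13.6
position: [0.5697, -0.0938, 0.1297]
tool_rot: [-3.142, -0.002, -0.056]
force: [-0.4, 0.3, 0.7]
grip_width: 0.0853
finger_force: 0.0
```

```bash
python3 - <<'E'
from m import *
import pickle
f=grab('wrist','w12.png'); pickle.dump(f,open('f12.pkl','wb')); s=state(); print(s['position'],s['tool_rot'],s['clock'],s['qd'])
print(np.round(f['eye'],4), proj(f,[.636,-.093,.086]))
f2=pickle.load(open('f12.pkl','rb'))
# knob from w2 : dark blob
E
python3 - <<'E'
from m import *
print(go([.53,-.25,.16]))
E
```

```text
[0.5698, -0.094, 0.13] [3.1415, -0.0022, -0.0561] 13.65 [0.0041, -0.0058, 0.0031, 0.0029, 0.002, -0.0052, -0.0014]
[ 0.6381 -0.0976  0.2725] [269.36815057 132.26566476]
(array([-3.1 , 15.8 , -3.01]), 0)
```

{"name": "move_arm", "arguments": {
  "gripper": [1,1,1,1,1,1,1,1],
  "linear": [
    [0,0,-2],
    [-2.9,3.3,-0.4],
    [-2.9,3.3,-0.4],
    [-2.9,3.3,-0.4],
    [-2.9,3.3,-0.4],
    [-2.9,3.2,-0.4],
    [0,0,0],
    [0,0,0]
  ],
  "twist": [0,0,0,0,0,0,0,0]
}}

```text
clock: 14.45
position: [0.4151, -0.2507, 0.1698]
tool_rot: [3.14, -0.002, -0.058]
force: [1.1, 0.6, -0.9]
grip_width: 0.0856
finger_force: 0.0
```

```bash
python3 - <<'E'
from m import *
import pickle
f=grab('wrist','w13.png'); pickle.dump(f,open('f13.pkl','wb')); s=state(); print(s['position'],s['tool_rot'],s['clock'],s['qd'])
g=cv2.cvtColor(f['img'],cv2.COLOR_RGB2GRAY); p=proj(f,[.485,-.253,.014]); print(p)
x,y=int(p[0]),int(p[1]); a=max(0,y-60);b=max(0,x-60)
sub=g[a:y+60,b:x+60]; n,l,st,ce=cv2.connectedComponentsWithStats((sub<50).astype(np.uint8))
i=1+np.argmax(st[1:,4]); print('dark',st[i],ce[i]+[b,a])
f2=pickle.load(open('f12.pkl','rb'))
A=cv2.resize(f2['img'][132-30:132+30,269-30:269+30],(400,400),interpolation=cv2.INTER_CUBIC)
c=(ce[i]+[b,a]).astype(int); y0=max(0,c[1]-40); x0=c[0]-40
B=cv2.resize(f['img'][y0:y0+80,x0:x0+80],(400,400),interpolation=cv2.INTER_CUBIC); print('orig',x0,y0)
cv2.imwrite('pics/crop4.png',cv2.cvtColor(np.hstack([A,B]),cv2.COLOR_RGB2BGR))
E
```

```text
[0.4157, -0.2497, 0.1695] [3.1408, -0.0021, -0.0565] 14.5 [-0.0269, 0.0145, -0.0076, -0.0029, 0.0013, -0.0028, -0.0045]
[274.90234583 126.60502996]
dark [  63   20   45   48 1589] [298.49528005 109.15796098]
orig 258 69
```

View pics/crop4.png

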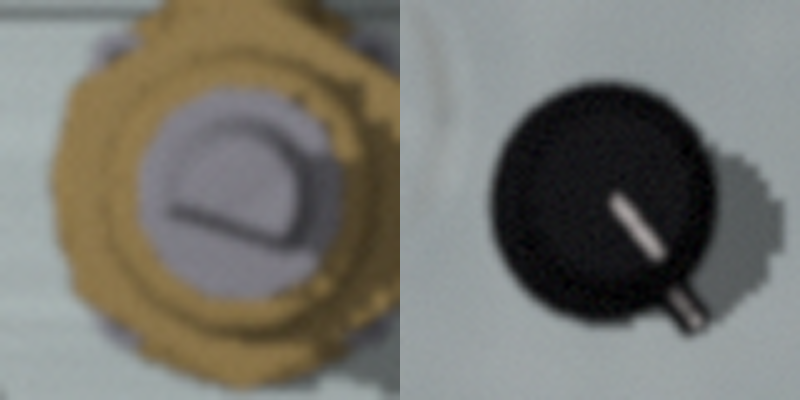

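The left crop shows the stem's D, with the flat's edge from (170,208) to (295,247) and the collar disc centred at about (240,194). The right crop shows the knob's skirt centred at about (604,203), with the white line and nose pointing down and right to (697,325).

```bash
python3 - <<'E'
from m import *
import pickle
from scipy.optimize import least_squares
f=pickle.load(open('f13.pkl','rb')); g=cv2.cvtColor(f['img'],cv2.COLOR_RGB2GRAY)
x0,y0=258,69; sub=g[y0:y0+80,x0:x0+80]
m=(sub<60).astype(np.uint8)*1; cs,_=cv2.findContours(m,cv2.RETR_EXTERNAL,cv2.CHAIN_APPROX_NONE); c=max(cs,key=cv2.contourArea)[:,0,:]
W=np.array([onz(f,x+x0,y+y0,.004)[:2] for x,y in c])
c0=np.median(W,0)
for _ in range(5):
    k=np.abs(np.linalg.norm(W-c0,axis=1)-.022)<.0025
    r=least_squares(lambda p:np.linalg.norm(W[k]-p[:2],axis=1)-p[2],[*c0,.022],loss='soft_l1',f_scale=.0005); c0=r.x[:2]
print('knob centre',r.x.round(4),k.sum(),len(k))
ys,xs=np.where(sub>90); Wt=np.array([onz(f,x+x0,y+y0,.028)[:2] for x,y in zip(xs,ys)]); k=np.linalg.norm(Wt-c0,axis=1)<.0145
w=Wt[k]; print('n white',len(w), w.mean(0)); vx,vy,_,_=cv2.fitLine(w.astype(np.float32),cv2.DIST_L2,0,1e-6,1e-6).ravel()
d=np.array([vx,vy]); d*=np.sign(d@(w.mean(0)-c0)); print('line dir',d,'via centre',(w.mean(0)-c0)/np.linalg.norm(w.mean(0)-c0)); print('knob yaw line',np.arctan2(-d[1],-d[0]))
n=onz(f,x0+297/5,y0+322/5,.006)[:2]-c0; print('nose',n,np.linalg.norm(n),'yaw',np.arctan2(-n[1],-n[0]))
# stem
f=pickle.load(open('f12.pkl','rb')); hsv=cv2.cvtColor(f['img'],cv2.COLOR_RGB2HSV); g=hsv[...,2]
P=lambda X,Y,z: onz(f,239-.5+X/6.667,102-.5+Y/6.667,z)[:2].round(4)
print('collar',P(240,194,.0605)); e=[P(170,208,.0845),P(295,247,.0845)]; d=e[0]-e[1]; print('flat ends',e,'yaw',np.arctan2(-d[0],d[1]))
print('D bounds',P(168,190,.083),P(305,190,.083),P(240,115,.083))
gray=(hsv[102:162,239:299,1]<60).astype(np.uint8)
n,l,st,ce=cv2.connectedComponentsWithStats(gray); i=l[28,36]; print(st[i],P(0,0,.06)); 
print(g[116:142,262:288].tolist())
E
```

```text
knob centre [ 0.4992 -0.2766  0.021 ] 138 150
n white 43 [ 0.49412046 -0.28016093]
line dir [-0.7932385  -0.60891104] via centre [-0.81663628 -0.57715266]
knob yaw line 0.65468705
nose [-0.02282312 -0.0168611 ] 0.028375897698329548 yaw 0.6362769055677117
collar [ 0.6366 -0.0958]
flat ends [array([ 0.6359, -0.0898]), array([ 0.6319, -0.1007])] yaw -0.3517143357760003
D bounds [ 0.6375 -0.0896] [ 0.6368 -0.1018] [ 0.6435 -0.0964]
[ 21  13  31  32 792] [ 0.6561 -0.0735]
[[138, 142, 142, 140, 140, 139, 138, 136, 135, 132, 130, 131, 130, 130, 129, 129, 128, 128, 130, 132, 123, 109, 114, 127, 129, 118], [142, 141, 142, 140, 135, 134, 133, 131, 134, 136, 136, 135, 134, 136, 135, 133, 135, 132, 130, 125, 116, 104, 109, 127, 136, 128], [141, 140, 137, 135, 131, 129, 132, 134, 135, 132, 133, 131, 130, 131, 132, 133, 134, 137, 134, 131, 123, 116, 115, 127, 135, 134], [139, 135, 135, 131, 133, 133, 133, 132, 131, 127, 125, 122, 120, 118, 119, 121, 123, 128, 132, 133, 134, 132, 123, 125, 127, 127], [138, 133, 131, 135, 135, 135, 133, 127, 124, 115, 113, 115, 108, 110, 105, 107, 107, 112, 118, 126
[... 1966 characters left out ...]
3, 98, 92, 86, 85, 91, 96, 103, 109, 118, 119, 110, 82, 61, 62, 69, 75, 76], [127, 132, 131, 132, 133, 131, 130, 129, 124, 120, 112, 107, 98, 92, 88, 87, 91, 93, 95, 85, 68, 60, 65, 74, 79, 77], [129, 130, 134, 132, 132, 133, 134, 132, 132, 131, 127, 123, 121, 115, 104, 101, 93, 86, 81, 74, 67, 67, 72, 80, 77, 76], [128, 125, 132, 133, 132, 131, 132, 132, 132, 131, 132, 130, 128, 129, 123, 121, 113, 104, 98, 90, 89, 91, 97, 93, 81, 76], [127, 125, 129, 133, 130, 131, 133, 131, 131, 131, 133, 131, 131, 130, 130, 130, 126, 123, 120, 114, 114, 118, 120, 110, 91, 81], [133, 132, 127, 130, 133, 132, 131, 133, 131, 131, 131, 133, 130, 131, 130, 130, 130, 130, 130, 126, 128, 130, 128, 118, 98, 81]]
```

```bash
python3 - <<'E'
from m import *
f=grab('scene')
print('timer c',onz(f,365,228,.01).round(3),'left',onz(f,350,228,.01).round(3),onz(f,355,215,.019).round(3),'petri',onz(f,318,167,.01).round(3),'forceps tip',onz(f,338,222,.005).round(3),onz(f,302,243,.005).round(3))
s=state(); print(s['qpos'],s['position'],s['clock'])
print(go([.4992,-.2766,.06]))
E
```

```text
timer c [ 0.35 -0.2   0.01] left [ 0.376 -0.176  0.01 ] [ 0.388 -0.213  0.019] petri [ 0.584 -0.317  0.01 ] forceps tip [ 0.412 -0.178  0.005] [ 0.432 -0.067  0.005]
[0.669, 0.4012, -0.3194, 2.0117, 0.18, 0.7534, -1.3845] [0.4159, -0.2492, 0.1692] 14.55
(array([ 8.45,  2.27, 10.93]), 0)
```

{"name": "move_arm", "arguments": {
  "gripper": [1,1,1,1,1,1,1],
  "linear": [
    [2.8,0.76,3.6],
    [2.8,0.76,3.6],
    [2.8,0.75,3.7],
    [0,0,2.5],
    [0,0,2.5],
    [0,0,0.1],
    [0,0,0]
  ],
  "twist": [0,0,0,0,0,0,0]
}}

```text
clock: 15.25
position: [0.4981, -0.2761, 0.0086]
tool_rot: [-3.141, 0.0, -0.055]
force: [-0.3, 0.1, 0.6]
grip_width: 0.0857
finger_force: 0.0
```

{"name": "move_arm", "arguments": {
  "gripper": [0,0,0,0,0],
  "linear": [
    [0,0,0],
    [0,0,0],
    [0,0,0],
    [0,0,0],
    [0,0,0]
  ],
  "twist": [0,0,0,0,0]
}}

```text
clock: 15.75
position: [0.4978, -0.2773, 0.0091]
tool_rot: [3.141, -0.001, -0.056]
force: [-1.7, 0.5, 11.7]
grip_width: 0.0317
finger_force: 18.9
```

```bash
python3 - <<'E'
from m import *
s=state(); print(s)
E
```

```text
{'clock': 15.75, 'qpos': [0.563, 0.7616, -0.2244, 1.8733, 0.3044, 0.5388, -1.4911], 'qd': [-0.0008, -0.0018, 0.0005, -0.0028, 0.0011, -0.0003, 0.0013], 'joint_efforts': [-0.1116, -92.5019, -2.3685, -20.5068, 0.0853, -0.6938, -0.025], 'position': [0.4978, -0.2773, 0.0091], 'tool_rot': [3.1411, -0.0009, -0.0565], 'force': [-1.6902, 0.5195, 11.7203], 'moment': [0.2003, 0.4305, 0.0492], 'finger_force': 18.8598, 'grip_width': 0.0317}
```

{"name": "move_arm", "arguments": {
  "gripper": [1,1,1,1,1,1,1,1],
  "linear": [
    [0,0,0],
    [0,0,0],
    [0,0,0],
    [0,0,0],
    [0,0,0],
    [0,0,0],
    [0,0,0],
    [0,0,0]
  ],
  "twist": [0,0,0,-8,-8,-8,-8,-8]
}}

```text
clock: 16.55
position: [0.4975, -0.2771, 0.0083]
tool_rot: [3.142, -0.0, 0.648]
force: [0.2, 0.4, 0.1]
grip_width: 0.0854
finger_force: 0.0
```

```bash
python3 - <<'E'
from m import *
s=state(); print(s['qpos'],s['position'],s['tool_rot'],s['clock'])
E
```

```text
[0.6869, 0.7849, -0.4016, 1.8667, 0.516, 0.5943, -0.9676] [0.4975, -0.2771, 0.0083] [3.1416, -0.0, 0.6476] 16.55
```

{"name": "move_arm", "arguments": {
  "gripper": [1,1,1,1,1,1,1,1],
  "linear": [
    [0,0,0],
    [0,0,0],
    [0,0,0],
    [0,0,0],
    [0,0,0],
    [0,0,0],
    [0,0,0],
    [0,0,0]
  ],
  "twist": [-8.3,-8.3,-8.3,-8.3,-8.3,-8.3,0,0]
}}

```text
clock: 17.35
position: [0.4973, -0.2771, 0.0082]
tool_rot: [-3.141, -0.0, 1.506]
force: [0.6, 0.3, 0.6]
grip_width: 0.0855
finger_force: 0.0
```

{"name": "move_arm", "arguments": {
  "gripper": [0,0,0,0,0,0],
  "linear": [
    [0,0,0],
    [0,0,0],
    [0,0,0],
    [0,0,0],
    [0,0,0],
    [0,0,0]
  ],
  "twist": [0,0,0,0,0,0],
  "squeeze": 80
}}

```text
clock: 17.95
position: [0.4976, -0.277, 0.0088]
tool_rot: [3.142, 0.0, 1.511]
force: [-2.5, 2.1, 9.9]
grip_width: 0.0297
finger_force: 78.5
```

```bash
python3 - <<'E'
from m import *
s=state(); print(s['qpos'],s['position'],s['tool_rot'],s['clock'])
E
```

```text
[0.8279, 0.8314, -0.6109, 1.8591, 0.7302, 0.6891, -0.2777] [0.4976, -0.277, 0.0088] [3.1415, 0.0003, 1.5106] 17.95
```

{"name": "move_arm", "arguments": {
  "gripper": [0,0,0,0,0,0],
  "linear": [
    [0,0,-2],
    [0,0,-4],
    [0,0,-4],
    [0,0,-1],
    [0,0,0],
    [0,0,0]
  ],
  "twist": [0,0,0,0,0,0]
}}

```text
clock: 18.55
position: [0.497, -0.2771, 0.1174]
tool_rot: [-3.141, -0.0, 1.511]
force: [-0.6, -0.0, -1.4]
grip_width: 0.0301
finger_force: 79.3
```

```bash
cat > kn.py <<'E'
from m import *
def knob(f,save=None):
    t,R,s=cur(); g=cv2.cvtColor(f['img'],cv2.COLOR_RGB2GRAY); hsv=cv2.cvtColor(f['img'],cv2.COLOR_RGB2HSV)
    zt=t[2]-.0088+.028; p=proj(f,[t[0],t[1],zt]); h=45; x0,y0=int(p[0])-h,int(p[1])-h
    sub=g[y0:y0+2*h,x0:x0+2*h]; 
    print('knob top px',p.round(1)); ys,xs=np.where(sub>80)
    W=np.array([onz(f,x+x0,y+y0,zt)[:2]-t[:2] for x,y in zip(xs,ys)]); k=np.linalg.norm(W,axis=1)<.0135; w=W[k]
    if len(w)>5:
        vx,vy,_,_=cv2.fitLine(w.astype(np.float32),cv2.DIST_HUBER,0,1e-6,1e-6).ravel(); d=np.array([vx,vy]); d*=np.sign(d@w.mean(0))
        print('n',len(w),'mean',w.mean(0).round(4),'dir',d,'knob yaw',np.arctan2(-d[1],-d[0]))
    if save: cv2.imwrite('pics/'+save,cv2.cvtColor(cv2.resize(f['img'][y0-60:y0+2*h+30,x0-45:x0+2*h+45],(720,720),interpolation=cv2.INTER_CUBIC)[:600],cv2.COLOR_RGB2BGR))
E
python3 - <<'E'
from kn import *
s=state(); print(s['position'],s['tool_rot'],s['clock'],s['force'],s['finger_force'])
knob(grab('wrist','w14.png'),'kn14.png')
E
```

```text
[0.497, -0.2771, 0.1174] [-3.1407, -0.0001, 1.5106] 18.55 [-0.5942, -0.0208, -1.3905] 79.2579
knob top px [274.9 284.4]
n 140 mean [-0.0045 -0.0052] dir [-0.79805416 -0.60258573] knob yaw 0.6467372
```

{"name": "move_arm", "arguments": {
  "gripper": [0,0,0,0,0,0,0],
  "linear": [
    [2,1.32,0],
    [3.2,2.15,0],
    [3.2,2.15,0],
    [3.2,2.15,0],
    [3.2,2.15,0],
    [3.2,2.15,0],
    [0.89,0.64,0]
  ],
  "twist": [0,0,0,0,0,0,0]
}}

```text
clock: 19.3
position: [0.6368, -0.0912, 0.1168]
tool_rot: [-3.141, -0.003, 1.516]
force: [-0.5, -0.8, -0.9]
grip_width: 0.03
finger_force: 79.3
```

{"name": "move_arm", "arguments": {
  "gripper": [0,0,0,0,0,0,0,0],
  "linear": [
    [0,0,0],
    [0,0,0],
    [0,0,0],
    [0,0,0],
    [0,0,0],
    [0,0,0],
    [0,0,0],
    [0,0,0]
  ],
  "twist": [8,8.4,8.4,8.4,8.4,8.4,8,0]
}}

```text
clock: 20.1
position: [0.635, -0.0963, 0.1171]
tool_rot: [-3.141, 0.002, 0.496]
force: [0.5, 0.1, 0.4]
grip_width: 0.03
finger_force: 79.4
```

```bash
python3 - <<'E'
from kn import *
s=state(); print(s['position'],s['tool_rot'],s['clock'],s['force'],s['qpos'])
knob(grab('wrist','w15.png'),'kn15.png')
t=np.array([.6352,-.0961,s['position'][2]]); print(go(t,1.511-1.012))
E
```

```text
[0.635, -0.0963, 0.1171] [-3.1412, 0.0018, 0.4961] 20.1 [0.5253, 0.1447, 0.3755] [0.363, 0.7174, -0.4715, 1.6252, 0.393, 0.8965, -1.3323]
knob top px [275.8 287.1]
n 126 mean [-0.0056  0.0017] dir [-0.93436587  0.35631502] knob yaw -0.36432108
(array([ 0.02, -0.01,  0.02]), np.float64(0.2))
```

{"name": "move_arm", "arguments": {
  "gripper": [0,0,0,0,0],
  "linear": [
    [0,0,0.8],
    [0,0,0.8],
    [0,0,0.4],
    [0,0,0],
    [0,0,0]
  ],
  "twist": [0,0,0,0,0]
}}

```text
clock: 20.65
position: [0.6356, -0.0961, 0.0982]
tool_rot: [-3.141, 0.0, 0.499]
force: [-0.4, -0.3, 0.3]
grip_width: 0.0298
finger_force: 79.4
```

{"name": "move_arm", "arguments": {
  "gripper": [0,0,0,0],
  "linear": [
    [0,0,0.2],
    [0,0,0.2],
    [0,0,0.2],
    [0,0,0]
  ],
  "twist": [0,0,0,0]
}}

```text
clock: 21.05
position: [0.6355, -0.0961, 0.092]
tool_rot: [-3.141, 0.0, 0.499]
force: [0.1, -0.9, -0.5]
grip_width: 0.0297
finger_force: 79.4
```

{"name": "move_arm", "arguments": {
  "gripper": [0,0,0,0],
  "linear": [
    [0,0,0.15],
    [0,0,0.15],
    [0,0,0.1],
    [0,0,0]
  ],
  "twist": [0,0,0,0]
}}

```text
clock: 21.45
position: [0.6356, -0.096, 0.0881]
tool_rot: [-3.141, 0.0, 0.499]
force: [0.6, -0.3, -0.2]
grip_width: 0.0296
finger_force: 79.4
```

{"name": "move_arm", "arguments": {
  "gripper": [0,0,0,0,0,0],
  "linear": [
    [0,0,0.2],
    [0,0,0.2],
    [0,0,0.2],
    [0,0,0.2],
    [0,0,0],
    [0,0,0]
  ],
  "twist": [0,0,0,0,0,0]
}}

```text
clock: 22.05
position: [0.6356, -0.096, 0.0803]
tool_rot: [-3.141, 0.0, 0.499]
force: [-0.4, 0.4, -0.0]
grip_width: 0.0296
finger_force: 79.4
```

{"name": "move_arm", "arguments": {
  "gripper": [0,0,0,0,0],
  "linear": [
    [0,0,0.1],
    [0,0,0.1],
    [0,0,0.1],
    [0,0,0],
    [0,0,0]
  ],
  "twist": [0,0,0,0,0]
}}

```text
clock: 22.55
position: [0.6358, -0.096, 0.0775]
tool_rot: [3.141, -0.0, 0.499]
force: [-0.2, 0.1, 4.3]
grip_width: 0.0297
finger_force: 79.8
```

{"name": "move_arm", "arguments": {
  "gripper": [0,0,0,0,0,0,0],
  "linear": [
    [0,0,0.1],
    [0,0,0.1],
    [0,0,0.1],
    [0,0,0.1],
    [0,0,0.1],
    [0,0,0],
    [0,0,0]
  ],
  "twist": [0,0,0,0,0,0,0]
}}

```text
clock: 23.25
position: [0.6358, -0.096, 0.0726]
tool_rot: [3.141, -0.0, 0.499]
force: [-2.0, -0.2, 8.9]
grip_width: 0.0299
finger_force: 80.6
```

{"name": "move_arm", "arguments": {
  "gripper": [0,0,0,0,0],
  "linear": [
    [0,0,0.1],
    [0,0,0.1],
    [0,0,0.05],
    [0,0,0],
    [0,0,0]
  ],
  "twist": [0,0,0,0,0]
}}

```text
clock: 23.75
position: [0.6363, -0.0961, 0.072]
tool_rot: [3.14, -0.001, 0.499]
force: [-10.6, 0.3, 35.8]
grip_width: 0.0302
finger_force: 83.5
```

```bash
python3 - <<'E'
from kn import *
s=state(); print(s['position'],s['clock'],s['force'],s['finger_force'],s['grip_width'])
for c in ('side','scene'):
    f=grab(c)
    for st,ce in blobs(f,(3,150,40),(15,255,255),20):
        if 150<st[1]<330 : print(c,'amber',st,onz(f,*ce,0.03).round(4))
f=grab('wrist','w16.png'); knob(f)
E
```

```text
[0.6363, -0.0961, 0.072] 23.75 [-10.6411, 0.2842, 35.7595] 83.55 0.0302
side amber [213 234   7  16  75] [0.6496 0.0471 0.03  ]
side amber [223 234   8  17  80] [0.6214 0.0487 0.03  ]
side amber [234 235   7  16  80] [0.5933 0.0511 0.03  ]
scene amber [192 208  18  29 176] [0.6343 0.0587 0.03  ]
scene amber [210 220  10  23 101] [0.5834 0.0618 0.03  ]
knob top px [275.9 287. ]
n 120 mean [-0.0053  0.0017] dir [-0.9310413   0.36491388] knob yaw -0.37354028
```

{"name": "move_arm", "arguments": {
  "gripper": [0,0,0,0],
  "linear": [
    [0,0,-0.08],
    [0,0,0],
    [0,0,0],
    [0,0,0]
  ],
  "twist": [0,0,0,0]
}}

```text
clock: 24.3
position: [0.6362, -0.0961, 0.0722]
tool_rot: [3.14, -0.001, 0.499]
force: [-7.4, -0.0, 27.2]
grip_width: 0.0295
finger_force: 82.3
```

Still bottomed out, pressing with 27 N against the 10 N the spring needs. Handing in.

```bash
python3 - <<'E'
from h import *
print(bot.job_done())
E
```

```text
the job is handed in; nothing more can be done
None
```

The job is handed in, with no pass/fail verdict returned. By my measurements, the three vials stand touching in the lane, the first against the stop, and the knob is fully home on the stem and held pressed to the bottom (27 N).

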